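# Compress a seat spring to its set height in the bench spring tester

### The job

Set the seat spring in the bench spring tester. First push the red drag hand back by its tab, with a fingertip, until it rests against the tester's black pointer; then press down on the rubber pad of the hinged plate until the pointer has carried the red hand to the green index clip, no farther, and let the plate rise fully again, so that the red hand stays behind at the clip. Grip and lift nothing, leave the index clip where it is set and do not disturb the loose springs, webbing roll and chalk around the tester.

Things in the scene. Friction and masses are not known exactly. Their poses are not given: they have to be found in the camera images.
- tester: bench spring tester: heavy dark green base 140 x 330 x 14 mm (x, y, z) that cannot move on the bench. Origin: centre of its underside. Its front (-x side) faces the robot; place and yaw differ each time. A sprung aluminium plate with a black pointer, a red drag hand and a green index clip all turn about one pin at its left (+y) end. Highest point: the hand's tab, up to 288 mm
- hinge (a point): on the axis of the hinge pin, which is parallel to the tester's x axis, at tester x = 0, y = +120 mm, z = 110 mm; axes as the tester's
- scale (a point): top of the white arc scale with black ticks, 139 mm straight above the hinge pin, on its front face, which faces the robot (tester x = +50 mm)
- plate (a joint): angle q of plate and pointer, rad: 0 = up at its rest stop, grows as the pad is pressed down, to 0.62. From the pin the 88 mm wide plate runs 242 mm towards the tester's -y, rising at 0.30 - q rad from level; the pointer stands square to it, q - 0.30 rad from straight up (positive leans to -y). A coil spring pushes it back up: about 5 N at the pad to start, 14 N at 0.45 rad
- drag (a joint): angle of the red drag hand, rad, same zero and direction as plate. Starts at the last reading, 0.35 or more; stays by friction where it is left (under 1 N at the tab moves it). A pin on the pointer pushes it to larger angles; touching the pointer, its angle equals plate. It does not follow when the plate goes back up
- index (a joint): angle of the green index clip on the scale's rim, rad, same zero and direction: the set height for this spring. Clamped, different each time (0.22 to 0.45). The clip's outer edge is 145 mm from the pin, so fingertips that push the tab must stay above it
- tab (a point): middle of the drag hand's bent thumb tab, 164 mm from the hinge pin: red, 22 mm deep (tester's x from +9.5 to +31.5 mm), 4 mm thick along the swing, 28 mm high (150 to 178 mm from the pin), clear above the scale. Pushed sideways: towards the tester's +y is back to smaller angles. z axis points away from the pin
- press_pad: black round rubber pad on top of the plate's free end, 40 mm across, 9 mm thick, 215 mm from the hinge pin; origin at the middle of its underside. Its top middle is 12.5 mm above the plate's mid-plane
- pad_top (a point): middle of the pad's top face, at tester x = 0; about 185 mm above the bench at rest, about 90 mm at 0.45 rad
- pointer_tip (a point): tip of the black pointer, 135 mm from the pin, tester x = +40 mm; y axis along the swing, pointing back to smaller angles
- drag_tip (a point): reading point of the red hand, 135 mm from the pin, taken at tester x = +40 mm
- index_mark (a point): reading point of the green index clip, 135 mm from the pin, taken at tester x = +40 mm; y axis along the swing, pointing back to smaller angles. The clip is 12 mm wide along the rim
- spring_a: loose copper-brown coil seat spring, waisted, 82 mm across, 115 mm high, standing beyond the tester's left (+y) end; bystander. Origin: centre of its foot, z up
- spring_b: second loose coil seat spring, the same, standing beside it; bystander
- webbing: loose brown roll of webbing, 100 mm across, 48 mm high, lying beyond the tester's right (-y) end; bystander. Origin: centre of its underside
- chalk: loose block of blue tailor's chalk, 41 x 47 x 9 mm, in front of the tester's right end; bystander. Origin: centre of its underside

How it is judged:
On the way, in this order (a step that is already met when the one before it is completed fails the run):
1. the red hand is back against the pointer, with the plate up at rest (distance between drag_tip and pointer_tip below 0.006 m and value of joint plate below 0.04 rad), for 0.2 s.
2. the pad is pressed with the fingers and the pointer is at the green index (contact force between the fingers and press_pad above 1 N and distance between pointer_tip and index_mark below 0.006 m), for 0.1 s.
At the end, for the whole second after the job is handed in: the plate is up at its rest stop (within 0.03 rad) and still, the red hand stands within 6 mm of the middle of the green index clip, the clip is where it was set, and springs, webbing roll and chalk lie within 20 mm of where they were (distance between drag_tip and index_mark below 0.006 m and value of joint plate below 0.03 rad and velocity of joint plate below 0.05 rad/s and distance of index_mark from where it was at the start of the episode below 0.003 m and distance of each of spring_a, spring_b, webbing, chalk from where it was at the start of the episode below 0.02 m); the robot touches nothing.
It fails at once if the spring is pressed beyond the index: the pointer goes more than 7.5 mm past the middle of the clip (y of pointer_tip in the frame of index_mark below -0.0075 m).
It fails at once if the index clip is shifted (distance of index_mark from where it was at the start of the episode above 0.003 m).
It fails at once if a loose spring, the webbing roll or the chalk is lifted, carried, knocked over or shoved more than 20 mm (distance of any of spring_a, spring_b, webbing, chalk from where it was at the start of the episode above 0.02 m or angle between any of spring_a, spring_b's own z axis and vertical above 0.3 rad).
It also fails if it takes over 58 s, if anything falls off the work surface, if the arm or the gripper's body presses on something with over 40 N, if the wrist force passes 120 N, or if a joint passes its speed limit or range.

### The arm

A 6-joint arm with a two-finger parallel gripper is mounted at the origin on the work surface; the furniture and walls round the work are solid. World frame = base frame: x ahead of the robot, y to its left, z up, the work surface at z = 0. Lengths are in m, angles in rad, forces in N, time in s.
With the tool pointing down it reaches from about 0.25 to 0.85 m from the base axis. Payload 12.5 kg.
Tool frame: the origin (TCP) lies at the very end of the fingers, on their centre line; the grasp point (between the pads) lies 19 mm behind it; z points along the fingers, y is the line along which they close (so a half turn about z gives the same grasp; the last joint's range is limited). The gripper opens to 93 mm and grips with 3 to 60 N. Pads are 15 mm wide; open, the fingers measure 128 mm over their backs; the gripper's body (75 mm by 188 mm) begins 65 mm behind the grasp point.
Start: joints at [-0.085, 0.351, 1.652, -0, 1.139, -0.085], TCP at [0.55, 0, 0.219] pointing down, gripper open.
Joint ranges: [-2.75, 2.75], [-0.79, 2.1], [0.01, 2.65], [-1.57, 4.71], [0.07, 3.14], [-2.87, 2.87]. Speed limits (rad/s): [2.22, 2.22, 2.79, 3.14, 3.14, 3.14].

### API

Orientations are given as a unit quaternion [x, y, z, w].
In Python, from bench import manip, cams, workorder gives the robot as it stands. The module is installed in compiled form; this text tells all that it offers.
- The arm moves only by the shell command python3 -m pendant 'ROWS' [OPENING] [FORCE]. ROWS is JSON, a list of rows, each an object of numbers: "tx", "ty", "tz": the shift along the tool's x, y, z in m; "roll": the turn about the tool's z in degrees. In form: [{"tx": .., "ty": .., "tz": .., "roll": ..}, ...]. A call has 1 to 5 rows; each row shifts and turns the commanded pose from where the row before left it, along the tool's axes as they then stand; what a row does not reach is not made up. A row lasts 1/8 s, in which the tool goes at most 62.5 mm and 10.7 degrees, less where a joint would pass 70% of its speed; a pose out of reach is approached as far as the arm can. A call is refused whole if a number of a shift passes 0.0625 or a number of a turn 10.7, either way. A call with a gripper value outside its range is refused whole. OPENING is the closure in counts, from 0 (fully open) to 255 (shut), set as the call begins (- or left out, the last holds). The fingers move at their own pace and stop on an object; FORCE is the grip in N (left out, the last holds). Time passes only in rows, so rows that do not move let the fingers close. It gives the time, the measured TCP pose, the force, the opening and the grip force at its end, in the units of the state.
- manip.get_state(): the state, without advancing time (a new reading comes with each control period).
- cams.camera(name): name is "scene" or "side" or "wrist"; returns the picture (420x560x3 uint8, red, green, blue); there is no depth.
- cams.get_calibration(name): a dict with "fx", "fy", "cx", "cy" (pixels), "position" and "orientation" of the camera in the world. Camera axes: x right, y up, looking along -z (the intrinsics and any distortion apply to the point x, -y, -z); pixel columns grow to the right and rows downward; lengths in m; the calibration is good to about 2 mm. A picture is of the moment at which its call begins: read the wrist's pose just before it. get_calibration takes no time and is no camera call; for the wrist camera it gives the pose at the moment of the call.
- workorder.close_job(): hands the job in; it is judged then, once.
The state is a dict: "t": time; "joint_positions": joint angles; "joint_vel": joint speeds; "joint_efforts": joint torques, N m; "position": TCP position; "tool_rot": TCP orientation; "wrist_force": force on the tool from outside, world axes, zero at the start; "moment": the same for the moment, N m; "width": finger opening in m; "finger_force": force on a finger pad.
Only numpy, scipy, OpenCV 4.12 (cv2) and the standard library are available. Lean on these libraries where they do the work, as an engineer would, in place of code of your own. Each camera call takes 0.05 s, during which the arm holds its last target. There are 200 camera calls.

## Working session

There is one attempt and no reset: what is moved stays moved. The work goes in short steps, Python scripts to look and compute and a shell command to move; the robot and the scene stay as the last step left them, time stands still between calls to the robot, and variables do not carry over. Pictures are saved under pics/ and viewed, at most 10 in all, crops included, and the job is handed in when it is done.

```bash
mkdir -p pics; python3 - <<'E'
from bench import manip,cams
import cv2
s=manip.get_state();print({k:s[k] for k in('t','position','tool_rot','width')})
for n in('scene','side'):
    print(n,cams.get_calibration(n)); cv2.imwrite(f'pics/{n}0.png',cams.camera(n)[:,:,::-1])
E
```

```text
{'t': 0.0, 'position': array([5.49636874e-01, 5.42905097e-05, 2.18095332e-01]), 'tool_rot': array([ 7.07106215e-01,  7.07107084e-01, -3.99952511e-04, -4.61143095e-04]), 'width': 0.0927359495262041}
scene {'fx': 429.35024501857697, 'fy': 429.35024501857697, 'cx': 284.4138938696637, 'cy': 209.7007270881953, 'position': array([ 0.16611172, -0.51432216,  0.87691621]), 'orientation': array([ 0.35955943, -0.10486692, -0.27341491,  0.88598207])}
side {'fx': 505.172649611062, 'fy': 505.172649611062, 'cx': 279.15527787329023, 'cy': 210.9924241571535, 'position': array([ 0.34227226, -0.96411413,  0.56317158]), 'orientation': array([ 0.55605033, -0.05063155, -0.0864587 ,  0.82508749])}
```

View pics/scene0.png

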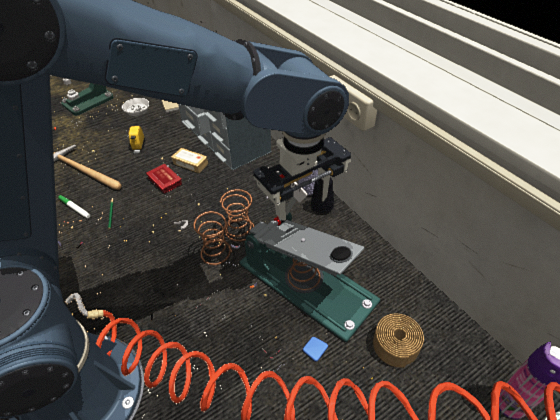

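View pics/side0.png

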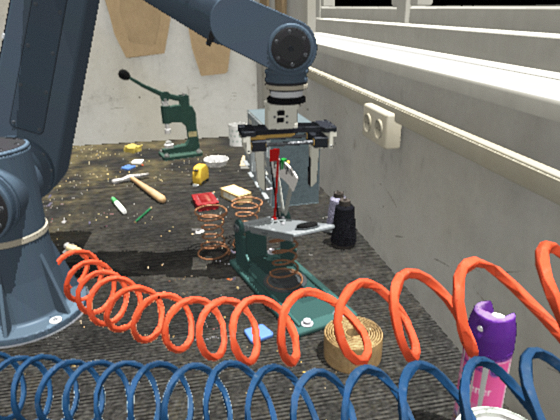

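The scene view shows the pad at (341,254), the base bolts at (367,304) and (349,325), and the tab partly behind the gripper at (277,220). In the side view the red tab is at (275,155) and the scale is hidden behind the fingers. Next I'll measure the base and pad and check the wrist view.

```bash
cat >h.py <<'E'
import numpy as np,cv2
from scipy.spatial.transform import Rotation as R
from bench import manip,cams
def ray(c,u,v):
    d=R.from_quat(c['orientation']).apply([(u-c['cx'])/c['fx'],-(v-c['cy'])/c['fy'],-1.]);return np.array(c['position']),d/np.linalg.norm(d)
def onz(c,u,v,z):
    p,d=ray(c,u,v);return p+d*(z-p[2])/d[2]
def proj(c,P):
    q=R.from_quat(c['orientation']).inv().apply(np.array(P)-c['position']);return c['cx']-c['fx']*q[...,0]/q[...,2],c['cy']+c['fy']*q[...,1]/q[...,2]
def tri(c1,a,c2,b):
    p,d=ray(c1,*a);q,e=ray(c2,*b)
    s=np.linalg.lstsq(np.c_[d,-e],q-p,rcond=None)[0];A=p+s[0]*d;B=q+s[1]*e
    return (A+B)/2,np.linalg.norm(A-B)
def blobs(m,n=30):
    k,_,st,c=cv2.connectedComponentsWithStats(m.astype(np.uint8));return [(c[i].round(1),st[i].tolist()) for i in range(1,k) if st[i][4]>=n]
E
python3 - <<'E'
from h import *
w=cams.camera('wrist');cv2.imwrite('pics/w0.png',w[:,:,::-1]);print(cams.get_calibration('wrist'))
for n in('scene','side'):
    im=cv2.imread(f'pics/{n}0.png');hs=cv2.cvtColor(im,cv2.COLOR_BGR2HSV).astype(int);H,S,V=hs[...,0],hs[...,1],hs[...,2];c=cams.get_calibration(n)
    for nm,m in(('base',(H>65)&(H<95)&(S>90)&(V>35)),('clip',(H>40)&(H<80)&(S>130)&(V>90)),('red',((H<5)|(H>174))&(S>150)&(V>80))):
        for b in blobs(m,15 if nm!='base' else 300): 
            if 180<b[0][0]<400 and 140<b[0][1]<340: print(n,nm,b)
    if n=='scene':
        m=(H>65)&(H<95)&(S>90)&(V>35); m[:230]=0;m[:,:235]=0;m[:,385:]=0
        cv2.imwrite('pics/mask.png',m*255)
        ys,xs=np.nonzero(m);P=np.array([onz(c,x,y,.014)[:2] for x,y in zip(xs,ys)],np.float32)
        print(cv2.minAreaRect(P))
        k=(V<45);k[:235]=0;k[275:]=0;k[:,:320]=0;k[:,362:]=0
        for b in blobs(k,50):print(b,onz(c,*b[0],.185))
        for u,v in((367,304),(349,325)):print(onz(c,u,v,.018))
E
```

```text
{'fx': 300.7143300063171, 'fy': 300.7143300063171, 'cx': 276.7188064896169, 'cy': 205.39063876755563, 'position': array([0.55075502, 0.08554993, 0.38451987]), 'orientation': array([-1.53933123e-01,  5.52053026e-04, -5.51542296e-04,  9.88080961e-01])}
scene red (array([277.3, 219.9]), [274, 218, 7, 6, 21])
((0.5417792201042175, -0.0872005820274353), (0.1890997439622879, 0.4882904887199402), 4.875621795654297)
(array([340.4, 253.3]), [331, 247, 20, 14, 206]) [ 0.55862529 -0.12379012  0.185     ]
[ 0.61024406 -0.17816288  0.018     ]
[ 0.54203535 -0.19576177  0.018     ]
side clip (array([283.3, 158.9]), [281, 158, 6, 3, 15])
side red (array([274.8, 172.6]), [270, 149, 9, 70, 198])
side red (array([203.5, 198.7]), [192, 193, 26, 14, 184])
side red (array([208.1, 207.9]), [198, 206, 20, 5, 57])[ WARN:0@1.347] global loadsave.cpp:1063 imwrite_ Unsupported depth image for selected encoder is fallbacked to CV_8U.
```

View pics/w0.png

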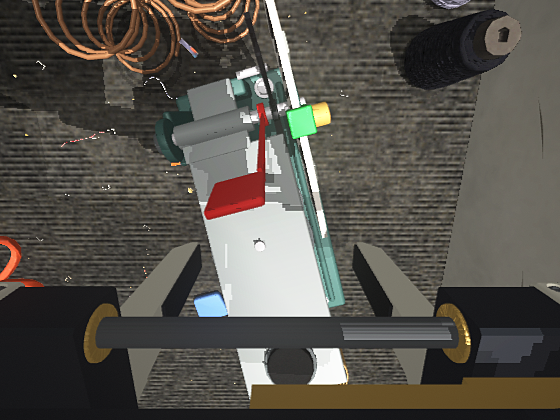

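The wrist view shows the red tab at about (237,192), the green clip at (301,122) and the pad at (291,365). The image's up direction is roughly world +y. Now I'll work out the yaw, tester frame and angles.

```bash
cat >>h.py <<'E'
def cyl(c,u,v,O,yaw,r):  # ray onto cylinder of radius r round pin; tester x, lean angle->q
    p,d=ray(c,u,v);Ri=R.from_euler('z',-yaw);p=Ri.apply(p-O);d=Ri.apply(d)
    h=np.array([.12,.11]);a=d[1:]@d[1:];b=(p[1:]-h)@d[1:];cc=(p[1:]-h)@(p[1:]-h)-r*r
    s=(-b-np.sqrt(b*b-a*cc))/a;P=p+s*d;return P,np.arctan2(.12-P[1],P[2]-.11)+.3
E
python3 - <<'E'
from h import *
im=cv2.imread('pics/w0.png');hs=cv2.cvtColor(im,cv2.COLOR_BGR2HSV).astype(int);H,S,V=hs[...,0],hs[...,1],hs[...,2];c=cams.get_calibration('wrist')
n=np.array([-np.sin(.25)*0,0,0.])
pl=(S<40)&(V>120)
yaw=.253;t=np.array([-np.sin(yaw),np.cos(yaw),0]);d=-t*np.cos(.3)+[0,0,np.sin(.3)];x=np.array([np.cos(yaw),np.sin(yaw),0]);nn=np.cross(x,d);nn*=np.sign(nn[2])
O=np.array([.538,-.0447,0])
for it in range(3):
    pin=O+.12*t+[0,0,.11+0];p0=pin+nn*.0035
    E=[]
    for y in range(222,286,6):
        xs=np.nonzero(pl[y,195:335])[0]+195;
        e=[]
        for u in(xs.min(),xs.max()):
            o,r=ray(c,u,y);e.append(o+r*((p0-o)@nn)/(r@nn))
        E.append(e+[xs.min(),xs.max()])
    L=np.array([e[0] for e in E]);Rr=np.array([e[1] for e in E])
    for A in(L,Rr):
        k=np.polyfit(A[:,1],A[:,0],1);print('yaw',-np.arctan(k[0]),k)
    print('width',np.mean((Rr-L)@x),'mid x_t',np.mean(((L+Rr)/2-O)@x),[e[2:] for e in E][::3]);
    break
dark=(V<60);dark[:340]=0;dark[395:]=0;dark[:,:262]=0;dark[:,320:]=0
for b in blobs(dark,200):print('pad',b,onz(c,*b[0],.185))
for nm,m in(('clip',(H>40)&(H<80)&(S>130)&(V>90)),('red',((H<5)|(H>174))&(S>150)&(V>80)),('redbright',((H<5)|(H>174))&(S>150)&(V>190))):
    for b in blobs(m,40):
        if b[0][1]<260 and b[0][0]>190:
            print(nm,b)
            bb=(m&(cv2.connectedComponents(m.astype(np.uint8))[1]==cv2.connectedComponents(m.astype(np.uint8))[1][int(b[0][1]),int(b[0][0])]))
            cs,_=cv2.findContours(m.astype(np.uint8),0,2);k=max(cs,key=cv2.contourArea);print(cv2.approxPolyDP(k,3,True)[:,0].tolist())
E
python3 -c "
import cv2;i=cv2.imread('pics/w0.png')[60:240,150:350];cv2.imwrite('pics/w0c.png',cv2.resize(i,None,fx=3.3,fy=3.3,interpolation=2))"
```

```text
yaw 0.0971338294858059 [-0.09744047  0.48661831]
yaw -0.08963825568734277 [0.08987911 0.5894493 ]
width 0.09437992702795528 mid x_t 0.003260736862721802 [[np.int64(204), np.int64(325)], [np.int64(209), np.int64(313)], [np.int64(213), np.int64(315)], [np.int64(218), np.int64(320)]]
pad (array([290.7, 363.4]), [267, 344, 53, 40, 1432]) [ 0.56201661 -0.11698684  0.185     ]
clip (array([299.5, 122.9]), [286, 105, 31, 34, 255])
[[310, 105], [286, 112], [293, 138], [316, 132]]
red (array([241. , 184.2]), [204, 103, 65, 116, 2388])
[[262, 103], [257, 104], [258, 171], [216, 183], [204, 211], [207, 218], [264, 203], [264, 126], [268, 122]]
redbright (array([248.7, 202.7]), [231, 198, 30, 11, 73])
[[260, 200], [231, 208]]
```

View pics/w0c.png

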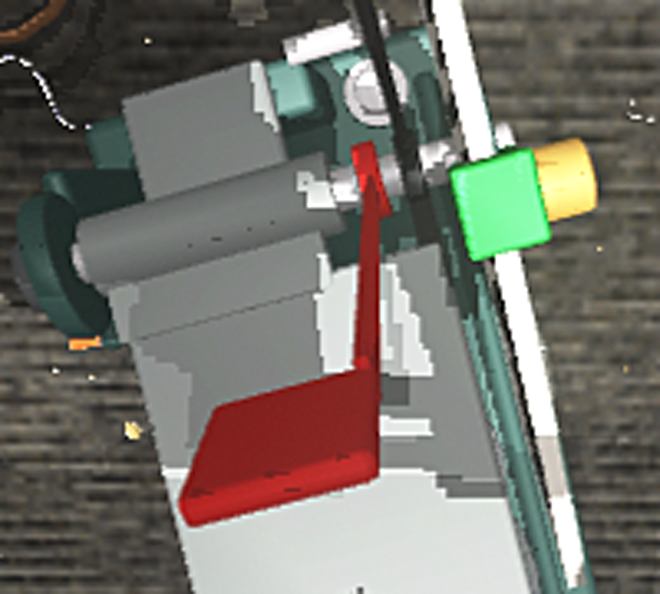

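The crop shows the clip's outer face as a quad with full-image corners (286,112), (310,105), (316,132) and (293,138). The tab's outer edge runs from (207,218) to (264,203). I'll rise clear, align with the tester, close the fingers and look again.

```bash
python3 -m pendant '[{"tz":-0.05},{"tz":-0.05},{"roll":-7},{"roll":-7.5},{"tx":-0.05}]' 255 10
python3 - <<'E'
from h import *
s=manip.get_state();print(s['position'],s['width'],R.from_quat(s['tool_rot']).as_matrix()[:,0])
for n in('wrist','scene','side'):
    print(cams.get_calibration(n)['position']); cv2.imwrite(f'pics/{n}1.png',cams.camera(n)[:,:,::-1])
a=cv2.imread('pics/wrist1.png');cv2.imwrite('pics/v1.png',a)
E
```

```text
[5.49758481e-01 5.59895670e-05 2.18241786e-01] 0.09305104639521493 [-2.84389754e-05  9.99999998e-01  5.69371641e-05]
[0.55075502 0.08554993 0.38451987]
[ 0.16611172 -0.51432216  0.87691621]
[ 0.34227226 -0.96411413  0.56317158]$[0]: bad value
```

View pics/wrist1.png

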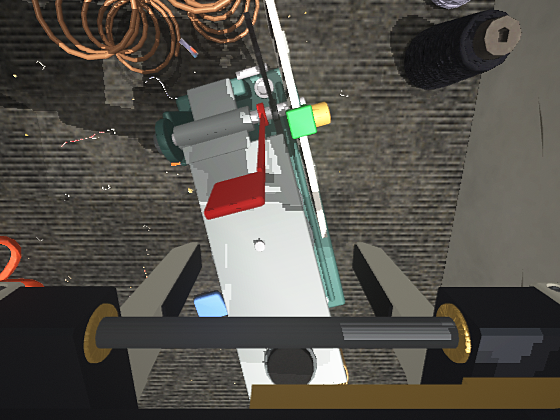

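The picture hasn't changed because the call was refused. All four keys may be needed in each row.

```bash
python3 -m pendant '[{"tx":0,"ty":0,"tz":-0.05,"roll":0},{"tx":0,"ty":0,"tz":-0.05,"roll":0},{"tx":0,"ty":0,"tz":0,"roll":-7},{"tx":0,"ty":0,"tz":0,"roll":-7.5},{"tx":-0.05,"ty":0,"tz":0,"roll":0}]' 255 10
python3 - <<'E'
from h import *
cams.camera('side')
s=manip.get_state();print(s['position'],s['width'],R.from_quat(s['tool_rot']).as_matrix()[:,0])
for n in('wrist','scene','side'):
    print(cams.get_calibration(n)['position']); cv2.imwrite(f'pics/{n}2.png',cams.camera(n)[:,:,::-1])
E
```

```text
t: 0.92
position: [0.5625, -0.0471, 0.319]
tool_rot: [0.61, 0.792, 0.0, 0.0]
wrist_force: [1.2, -0.6, -1.1]
width: 0.0474
finger_force: 0.0
[ 0.56350065 -0.0530753   0.31852445] 0.043585212560920815 [-0.25080877  0.96803467 -0.00195764]
[0.54301745 0.03003815 0.48463544]
[ 0.16611172 -0.51432216  0.87691621]
[ 0.34227226 -0.96411413  0.56317158]
```

View pics/wrist2.png

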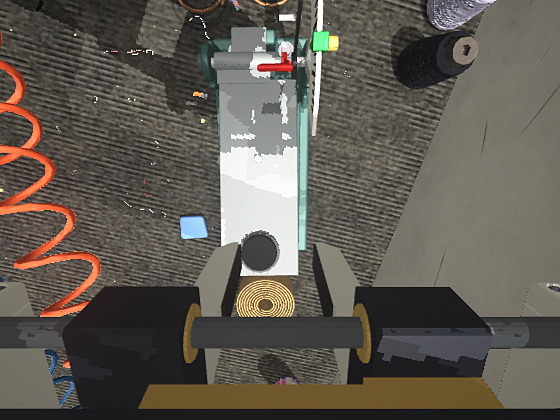

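The view is now aligned with the tester: pad at (260,252), tab at (276,66), clip at (321,41). Now I'll measure.

```bash
python3 - <<'E'
from h import *
im=cv2.imread('pics/wrist2.png');hs=cv2.cvtColor(im,cv2.COLOR_BGR2HSV).astype(int);H,S,V=hs[...,0],hs[...,1],hs[...,2];c=cams.get_calibration('wrist')
w0=dict(c);w0.update(position=np.array([0.55075502,0.08554993,0.38451987]),orientation=np.array([-1.53933123e-01,5.52053026e-04,-5.51542296e-04,9.88080961e-01]))
k=V<75;k[:225]=0;k[280:]=0;k[:,:238]=0;k[:,283:]=0
b=max(blobs(k,100),key=lambda b:b[1][4]);print('pad',b);pad=onz(c,*b[0],.185);print(pad)
sc=cams.get_calibration('scene')
print('tri pad w/scene',tri(c,b[0],sc,(340.4,253.3)))
# yaw: left plate edge between rows; ends of plate
pl=(S<45)&(V>110)
L=[(np.nonzero(pl[y,200:300])[0].min()+200,y) for y in range(150,235,5)];print(L[::4])
for z0 in (0,):
  p=[]
  for u,v in L:
    o,r=ray(c,u,v);yaw=.2535;t=np.array([-np.sin(yaw),np.cos(yaw),0]);x=np.array([np.cos(yaw),np.sin(yaw),0]);d=-t*np.cos(.3)+[0,0,np.sin(.3)];n=np.cross(d,x);n=n*np.sign(n[2])
    P0=np.array([*pad[:2],.185])-n*.009
    p.append(o+r*((P0-o)@n)/(r@n))
  p=np.array(p);kk=np.polyfit(p[:,1],p[:,0],1);yaw=-np.arctan(kk[0]);print('yaw',yaw,'edge x_t rel pad',np.mean((p-P0)@x))
for yw in(yaw,.2535):
  x=np.array([np.cos(yw),np.sin(yw),0]);t=np.array([-np.sin(yw),np.cos(yw),0])
  O=pad+.0817*t;O[2]=0;print('O',O,'yaw',yw)
  for u,v in((286,112),(310,105),(316,132),(293,138),(301,122)):print('clip0',*[np.round(q,4) for q in cyl(w0,u,v,O,yw,.145)])
  for u,v in((207,218),(264,203),(204,211)):print('tab0 outer',*[np.round(q,4) for q in cyl(w0,u,v,O,yw,.178)])
  for nm,m in(('clip',(H>40)&(H<80)&(S>130)&(V>90)),('red',((H<5)|(H>174))&(S>150)&(V>80))):
    for b in blobs(m[:110,240:350],15):
        q=b[0]+[240,0];print(nm,q,b[1],*[np.round(a,4) for a in cyl(c,*q,O,yw,.145 if nm=='clip' else .178)])
E
```

```text
pad (array([256.7, 253. ]), [238, 233, 39, 47, 1136])
[ 0.55793285 -0.11739219  0.185     ]
tri pad w/scene (array([ 0.55963193, -0.12067798,  0.18028258]), np.float64(0.0032840054263130716))
[(np.int64(200), 150), (np.int64(200), 170), (np.int64(220), 190), (np.int64(220), 210), (np.int64(213), 230)]
yaw 0.3791928322886973 edge x_t rel pad -0.04817024057516232
O [ 0.5276899  -0.04149585  0.        ] yaw 0.3791928322886973
clip0 [0.0715 0.1071 0.2544] 0.3888
clip0 [0.0817 0.106  0.2543] 0.3964
clip0 [0.0805 0.0948 0.2528] 0.4749
clip0 [0.0705 0.0961 0.253 ] 0.4657
clip0 [0.0759 0.1011 0.2538] 0.431
tab0 outer [0.0318 0.0847 0.2845] 0.4999
tab0 outer [0.0526 0.0822 0.2839] 0.5142
tab0 outer [0.0322 0.0875 0.285 ] 0.4834
clip [320.5  39.2] [73, 31, 17, 20, 235] [0.0768 0.1064 0.2544] 0.394
red [277.5  65.1] [18, 52, 35, 20, 324] [0.0451 0.0902 0.2855] 0.4684
O [ 0.53744301 -0.03830327  0.        ] yaw 0.2535
clip0 [0.0473 0.1146 0.2549] 0.3371
clip0 [0.0574 0.1148 0.2549] 0.3359
clip0 [0.0576 0.1036 0.2541] 0.4134
clip0 [0.0476 0.1036 0.2541] 0.4132
clip0 [0.0524 0.1092 0.2546] 0.3747
tab0 outer [0.0109 0.0875 0.285 ] 0.4836
tab0 outer [0.0318 0.0878 0.2851] 0.4819
tab0 outer [0.0109 0.0904 0.2855] 0.4672
clip [320.5  39.2] [73, 31, 17, 20, 235] [0.0526 0.1144 0.2549] 0.3385
red [277.5  65.1] [18, 52, 35, 20, 324] [0.0232 0.0944 0.2861] 0.4445
```

Yaw 0.2535 fits: the clip edges come out parallel to the axis, and the tab spans x_t 11–32 mm against 9.5–31.5 given. The drag hand is at about 0.45 and the clip at about 0.36. I'll go behind the tab.

```bash
python3 -m pendant '[{"tx":0.04,"ty":-0.005,"tz":0,"roll":0},{"tx":0.035,"ty":0,"tz":0,"roll":0},{"tx":0,"ty":0,"tz":0.03,"roll":0},{"tx":0,"ty":0,"tz":0.026,"roll":0},{"tx":0,"ty":0,"tz":0,"roll":0}]' 255 10
python3 - <<'E'
from h import *
s=manip.get_state();print(s['position'],s['width'],s['wrist_force'])
for n in('wrist','side'): cv2.imwrite(f'pics/{n}3.png',cams.camera(n)[:,:,::-1])
a=cv2.imread('pics/wrist3.png')[60:360,80:480];b=cv2.imread('pics/side3.png')[100:250,180:380];cv2.imwrite('pics/v3.png',np.hstack([a,cv2.resize(b,(400,300))]))
E
```

```text
t: 1.75
position: [0.5378, 0.0239, 0.2614]
tool_rot: [0.612, 0.791, -0.001, -0.001]
wrist_force: [0.1, -0.3, -0.2]
width: 0.0003
finger_force: 0.0
[0.53782191 0.02385609 0.26138549] 0.00029202614649900826 [ 0.05558454 -0.26215124 -0.21075616]
```

View pics/v3.png

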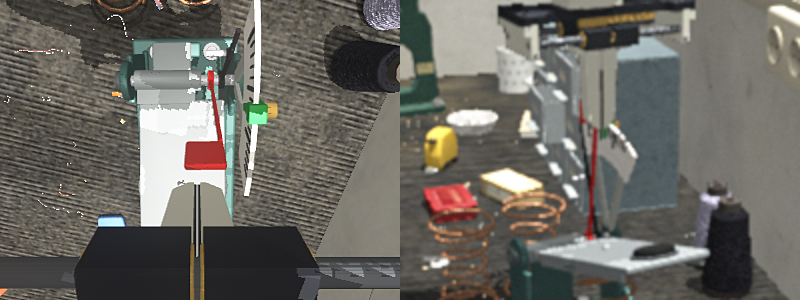

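The closed fingers stand just on the −y side of the tab, centred on it. The clip and scale are off to the right and clear. I'll push back.

```bash
python3 -m pendant '[{"tx":0.018,"ty":0,"tz":0,"roll":0},{"tx":0.018,"ty":0,"tz":0,"roll":0},{"tx":0.018,"ty":0,"tz":0,"roll":0},{"tx":0.018,"ty":0,"tz":0,"roll":0},{"tx":0.01,"ty":0,"tz":0,"roll":0}]'
python3 -m pendant '[{"tx":0.005,"ty":0,"tz":0,"roll":0},{"tx":0,"ty":0,"tz":0,"roll":0}]'
```

```text
t: 2.48
position: [0.518, 0.1037, 0.2627]
tool_rot: [0.612, 0.791, -0.0, -0.0]
wrist_force: [-0.1, -0.0, -0.2]
width: 0.0004
finger_force: 0.2
t: 2.72
position: [0.5171, 0.1073, 0.2626]
tool_rot: [0.612, 0.791, -0.0, -0.0]
wrist_force: [0.5, 0.8, 0.5]
width: 0.0003
finger_force: 0.0
```

```bash
for i in 1; do python3 -m pendant '[{"tx":0.004,"ty":0,"tz":0,"roll":0},{"tx":0,"ty":0,"tz":0,"roll":0}]'; python3 -m pendant '[{"tx":0.003,"ty":0,"tz":0,"roll":0},{"tx":0,"ty":0,"tz":0,"roll":0}]'; python3 -m pendant '[{"tx":0.002,"ty":0,"tz":0,"roll":0},{"tx":0,"ty":0,"tz":0,"roll":0}]'; done | grep -E 'posi|force'
python3 - <<'E'
from h import *
cv2.imwrite('pics/wrist4.png',cams.camera('wrist')[:,:,::-1]);cv2.imwrite('pics/side4.png',cams.camera('side')[:,:,::-1])
a=cv2.imread('pics/wrist4.png')[60:360,80:480];b=cv2.imread('pics/side4.png')[100:250,180:380];cv2.imwrite('pics/v4.png',np.hstack([a,cv2.resize(b,(400,300))]))
E
```

```text
position: [0.5161, 0.111, 0.2626]
wrist_force: [0.7, -0.4, -0.1]
finger_force: 0.0
position: [0.5153, 0.1139, 0.2626]
wrist_force: [1.3, -1.3, -0.1]
finger_force: 0.5
position: [0.515, 0.115, 0.2625]
wrist_force: [2.8, -7.2, -1.1]
finger_force: 3.2
```

View pics/v4.png

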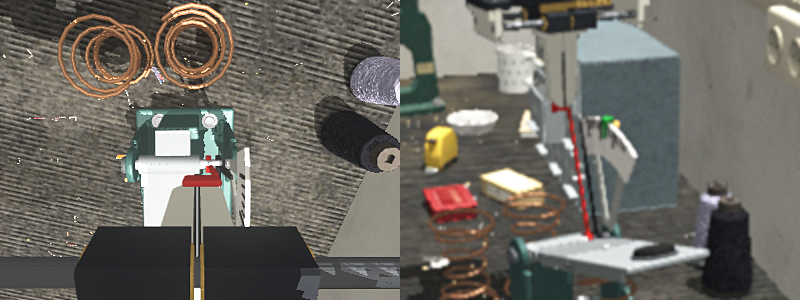

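The side view shows the red hand lying along the pointer, with 7.7 N at the stop. The finger face is at y_t ≈ 0.165 as predicted. Next I'll retreat and lift, then measure the clip angle from the clean wrist3 view.

```bash
python3 -m pendant '[{"tx":-0.02,"ty":0,"tz":0,"roll":0},{"tx":-0.03,"ty":0,"tz":0,"roll":0},{"tx":0,"ty":0,"tz":-0.05,"roll":0},{"tx":-0.01,"ty":0,"tz":0,"roll":0},{"tx":0,"ty":0,"tz":0,"roll":0}]' | grep -E 'pos|wrist'
python3 - <<'E'
from h import *
cv2.imwrite('pics/wrist5.png',cams.camera('wrist')[:,:,::-1]);c5=cams.get_calibration('wrist')
s=manip.get_state();Rt=R.from_quat(s['tool_rot']);off=Rt.inv().apply(c5['position']-s['position']);print(off)
rel=Rt.inv()*R.from_quat(c5['orientation'])
q3=np.array([.612,.791,-.0005,-.0005]);R3=R.from_quat(q3);c3=dict(c5);c3['position']=np.array([.53782,.02386,.26139])+R3.apply(off);c3['orientation']=(R3*rel).as_quat()
w0=dict(c5);w0.update(position=np.array([0.55075502,0.08554993,0.38451987]),orientation=np.array([-1.53933123e-01,5.52053026e-04,-5.51542296e-04,9.88080961e-01]))
pts={'w0':(w0,np.array([[310,105],[286,112],[293,138],[316,132]]))}
for n,c in(('3',c3),('5',c5)):
    im=cv2.imread(f'pics/wrist{n}.png');hs=cv2.cvtColor(im,cv2.COLOR_BGR2HSV).astype(int);H,S,V=hs[...,0],hs[...,1],hs[...,2]
    for nm,m,r in(('clip',(H>40)&(H<80)&(S>130)&(V>90),.145),('top',(H>40)&(H<80)&(S>130)&(V>200),.145),('red',((H<5)|(H>174))&(S>150)&(V>80),.178)):
        m[:,:200]=0;m[:,380:]=0;m[250:]=0
        cs,_=cv2.findContours(m.astype(np.uint8),0,2);k=max(cs,key=cv2.contourArea);p=cv2.approxPolyDP(k,2,True)[:,0]
        print(n,nm,cv2.contourArea(k));
        for u,v in p:
            P,q=cyl(c,u,v,np.array([.5374,-.0413,0]),.2535,r);print('   ',u,v,P.round(4),round(q,4))
for u,v in pts['w0'][1]: print('w0',cyl(w0,u,v,np.array([.5374,-.0413,0]),.2535,.145))
E
```

```text
position: [0.5298, 0.0576, 0.3122]
wrist_force: [-0.7, -0.1, -1.1]
[ 0.08527743  0.00098684 -0.16626773]
3 clip 168.5
    340 159 [0.0539 0.1211 0.255 ] 0.2927
    341 163 [0.0547 0.1188 0.255 ] 0.3086
    337 165 [0.0524 0.1176 0.255 ] 0.3166
    324 163 [0.0449 0.1188 0.255 ] 0.3085
    329 164 [0.0478 0.1182 0.255 ] 0.3126
    329 184 [0.0485 0.1062 0.2543] 0.3955
    330 171 [0.0486 0.1141 0.2549] 0.3409
    339 174 [0.0539 0.1123 0.2548] 0.3533
    344 171 [0.0567 0.1141 0.2549] 0.341
    346 182 [0.0584 0.1074 0.2545] 0.387
    347 165 [0.0582 0.1176 0.255 ] 0.3166
3 top 0.5
    329 172 [0.048  0.1135 0.2549] 0.345
    328 183 [0.0479 0.1068 0.2544] 0.3912
    331 184 [0.0497 0.1062 0.2543] 0.3955
3 red 1215.5
    292 131 [0.0246 0.1389 0.287 ] 0.1938
    288 131 [0.0228 0.1389 0.287 ] 0.1938
    288 148 [0.0229 0.1313 0.2876] 0.2366
    292 151 [0.0247 0.1299 0.2877] 0.2442
    299 200 [0.0285 0.1062 0.2875] 0.3775
    267 202 [0.0129 0.1052 0.2874] 0.3833
    266 228 [0.0122 0.0908 0.2856] 0.4647
    306 227 [0.0325 0.0914 0.2857] 0.4614
    292 148 [0.0247 0.1313 0.2876] 0.2
[... 501 characters left out ...]
    264 129 [0.01   0.1714 0.2804] 0.0073
    268 139 [0.0125 0.1653 0.2822] 0.043
    292 140 [0.0279 0.1646 0.2823] 0.0467
    289 156 [0.026  0.1548 0.2846] 0.1035
    285 158 [0.0234 0.1535 0.2848] 0.1106
    285 170 [0.0234 0.146  0.2861] 0.1536
    289 172 [0.026  0.1447 0.2863] 0.1609
    289 160 [0.026  0.1523 0.2851] 0.1178
    298 127 [0.0317 0.1725 0.2801] 0.0004
w0 (array([0.05821355, 0.11769308, 0.25498165]), np.float64(0.3159104578258675))
w0 (array([0.04806049, 0.11751435, 0.25497869]), np.float64(0.3171432308601397))
w0 (array([0.04839045, 0.10654511, 0.2543744 ]), np.float64(0.3929260072709101))
w0 (array([0.05835518, 0.10651037, 0.25437115]), np.float64(0.3931666260897602))
```

After the push the hand reads q ≈ 0.00, and the clip edges read 0.313 and 0.391. The index is therefore about 0.352, and the 11.3 mm width matches. I'll move over the pad and press first to q ≈ 0.29 (TCP z ≈ 0.124).

```bash
python3 -m pendant '[{"tx":-0.06,"ty":-0.017,"tz":0,"roll":0},{"tx":-0.06,"ty":0,"tz":0,"roll":0},{"tx":-0.06,"ty":0,"tz":0,"roll":0},{"tx":-0.006,"ty":0,"tz":0.05,"roll":0},{"tx":0,"ty":0,"tz":0.05,"roll":0}]' | grep -E 'pos|wrist'
python3 -m pendant '[{"tx":0,"ty":0,"tz":0.015,"roll":0},{"tx":0,"ty":0,"tz":0.015,"roll":0},{"tx":0,"ty":0,"tz":0.015,"roll":0},{"tx":0,"ty":0,"tz":0.01,"roll":0},{"tx":0,"ty":0,"tz":0,"roll":0}]' | grep -E 'pos|wrist'
```

```text
position: [0.5596, -0.127, 0.2103]
wrist_force: [0.3, -0.2, -0.3]
position: [0.5618, -0.127, 0.1596]
wrist_force: [1.0, -1.1, 7.3]
```

```bash
python3 -m pendant '[{"tx":0,"ty":0,"tz":0.012,"roll":0},{"tx":0,"ty":0,"tz":0.012,"roll":0},{"tx":0,"ty":0,"tz":0.008,"roll":0},{"tx":0,"ty":0,"tz":0,"roll":0},{"tx":0,"ty":0,"tz":0,"roll":0}]' | grep -E 'pos|wrist'
python3 - <<'E'
from h import *
s=manip.get_state();p=s['position']-[.5374,-.0413,0];y=-p[0]*np.sin(.2535)+p[1]*np.cos(.2535);D=.12-y
from scipy.optimize import brentq
print(p[2],D,'q',brentq(lambda q:.11+(D)*np.tan(.3-q)+.0125/np.cos(.3-q)+.0075*abs(np.tan(.3-q))-p[2],0,.6))
E
```

```text
position: [0.5627, -0.1278, 0.1288]
wrist_force: [1.1, -6.1, 10.8]
0.12875212985104184 0.21007450832011149 q 0.27129598103872776
```

Geometry says q ≈ 0.271. I'll release and check the hand's reading against the clip from the same viewpoint before finishing the press.

```bash
python3 -m pendant '[{"tx":0,"ty":0,"tz":-0.02,"roll":0},{"tx":0,"ty":0,"tz":-0.03,"roll":0},{"tx":0,"ty":0,"tz":-0.05,"roll":0},{"tx":0,"ty":0,"tz":-0.06,"roll":0},{"tx":0.06,"ty":0,"tz":-0.02,"roll":0}]' | grep -E 'pos|wrist'
python3 -m pendant '[{"tx":0.04,"ty":0,"tz":0,"roll":0},{"tx":0.0,"ty":0,"tz":0,"roll":0},{"tx":0,"ty":0,"tz":0,"roll":0}]' | grep -E 'pos|wrist'
cat > m.py <<'E'
from h import *
import sys
n=sys.argv[1];cv2.imwrite(f'pics/wrist{n}.png',cams.camera('wrist')[:,:,::-1]);c=cams.get_calibration('wrist');print(manip.get_state()['position'])
im=cv2.imread(f'pics/wrist{n}.png');hs=cv2.cvtColor(im,cv2.COLOR_BGR2HSV).astype(int);H,S,V=hs[...,0],hs[...,1],hs[...,2]
for nm,m,r in(('clip',(H>40)&(H<80)&(S>130)&(V>90),.145),('red',((H<5)|(H>174))&(S>150)&(V>80),.178)):
    m[:,:200]=0;m[:,380:]=0;m[250:]=0
    cs,_=cv2.findContours(m.astype(np.uint8),0,2);k=max(cs,key=cv2.contourArea);p=cv2.approxPolyDP(k,2,True)[:,0]
    print(nm,cv2.contourArea(k))
    for u,v in p:
        P,q=cyl(c,u,v,np.array([.5374,-.0413,0]),.2535,r);print('  ',u,v,P.round(4),round(q,4))
E
python3 m.py 6
```

```text
position: [0.5469, -0.0703, 0.3102]
wrist_force: [1.0, 1.5, -1.2]
position: [0.5355, -0.0306, 0.3062]
wrist_force: [-0.1, -0.7, 0.8]
[ 0.53552888 -0.03091892  0.30583061]
clip 264.5
   346 76 [0.048  0.1168 0.255 ] 0.3217
   345 94 [0.0482 0.1056 0.2543] 0.3993
   360 93 [0.0583 0.1062 0.2543] 0.3951
   361 76 [0.058  0.1168 0.255 ] 0.3219
red 720.0
   330 55 [0.0313 0.1244 0.2879] 0.2752
   293 57 [0.0108 0.1235 0.288 ] 0.2806
   292 69 [0.0104 0.1173 0.288 ] 0.3149
   315 70 [0.0233 0.1168 0.288 ] 0.318
   306 80 [0.0184 0.1116 0.2878] 0.3471
   301 80 [0.0156 0.1116 0.2878] 0.347
   301 97 [0.0158 0.1026 0.2871] 0.3981
   305 96 [0.0181 0.1031 0.2872] 0.3951
   305 89 [0.018  0.1069 0.2875] 0.3738
   331 61 [0.032  0.1214 0.288 ] 0.2922
```

View pics/wrist6.png

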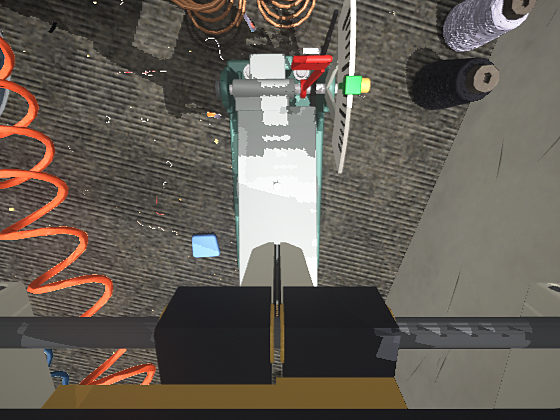

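In this view the tab's outer edge is at (293..330, 57), giving a hand reading of 0.285, and the clip at (353,85) reads 0.359. That leaves about 0.074 rad, so the target is q_geo ≈ 0.347, or TCP z ≈ 0.113.

```bash
python3 -m pendant '[{"tx":-0.06,"ty":0,"tz":0,"roll":0},{"tx":-0.04,"ty":0,"tz":0.04,"roll":0},{"tx":0,"ty":0,"tz":0.05,"roll":0},{"tx":0,"ty":0,"tz":0.03,"roll":0},{"tx":0,"ty":0,"tz":0.02,"roll":0}]' | grep -E 'pos|wrist'
python3 -m pendant '[{"tx":0,"ty":0,"tz":0.015,"roll":0},{"tx":0,"ty":0,"tz":0.015,"roll":0},{"tx":0,"ty":0,"tz":0.01,"roll":0},{"tx":0,"ty":0,"tz":0,"roll":0},{"tx":0,"ty":0,"tz":0,"roll":0}]' | grep -E 'pos|wrist'
```

```text
position: [0.5606, -0.1291, 0.1647]
wrist_force: [-0.4, -4.8, 9.7]
position: [0.5617, -0.1297, 0.1268]
wrist_force: [-0.1, -5.7, 10.0]
```

```bash
python3 -m pendant '[{"tx":0,"ty":0,"tz":0.005,"roll":0},{"tx":0,"ty":0,"tz":0.004,"roll":0},{"tx":0,"ty":0,"tz":0.002,"roll":0},{"tx":0,"ty":0,"tz":0,"roll":0},{"tx":0,"ty":0,"tz":0,"roll":0}]' | grep -E 'pos|wrist'
```

```text
position: [0.5619, -0.1302, 0.1161]
wrist_force: [-0.5, -8.6, 12.2]
```

```bash
python3 -m pendant '[{"tx":0,"ty":0,"tz":0.003,"roll":0},{"tx":0,"ty":0,"tz":0,"roll":0},{"tx":0,"ty":0,"tz":0,"roll":0},{"tx":0,"ty":0,"tz":0,"roll":0}]' | grep -E 'pos|wrist'
python3 -m pendant '[{"tx":0,"ty":0,"tz":-0.02,"roll":0},{"tx":0,"ty":0,"tz":-0.03,"roll":0},{"tx":0,"ty":0,"tz":-0.05,"roll":0},{"tx":0,"ty":0,"tz":-0.06,"roll":0},{"tx":0.06,"ty":0,"tz":-0.03,"roll":0}]' | grep -E 'pos|wrist'
python3 -m pendant '[{"tx":0.04,"ty":0,"tz":0,"roll":0},{"tx":0.0,"ty":0,"tz":0,"roll":0},{"tx":0,"ty":0,"tz":0,"roll":0}]' | grep -E 'pos|wrist'
python3 m.py 7
```

```text
position: [0.5619, -0.1302, 0.1132]
wrist_force: [-0.4, -8.0, 12.0]
position: [0.5474, -0.0755, 0.3023]
wrist_force: [-0.5, 0.3, -1.2]
position: [0.5365, -0.0354, 0.2992]
wrist_force: [0.3, 0.6, 0.1]
[ 0.53645926 -0.03556683  0.29904513]
clip 295.5
   350 66 [0.0485 0.1174 0.255 ] 0.3182
   348 85 [0.0481 0.1061 0.2543] 0.396
   364 85 [0.0586 0.1061 0.2543] 0.3962
   365 66 [0.0581 0.1173 0.255 ] 0.3184
red 501.5
   333 69 [0.0321 0.1118 0.2878] 0.346
   296 69 [0.0121 0.1119 0.2878] 0.3457
   292 74 [0.0099 0.1094 0.2877] 0.3596
   293 78 [0.0105 0.1074 0.2876] 0.3709
   302 79 [0.0154 0.1069 0.2875] 0.3738
   301 91 [0.0151 0.1008 0.287 ] 0.4083
   306 92 [0.0179 0.1002 0.2869] 0.4113
   307 85 [0.0183 0.1038 0.2873] 0.391
   325 80 [0.0281 0.1063 0.2875] 0.3768
   333 74 [0.0322 0.1093 0.2877] 0.36
```

View pics/wrist7.png

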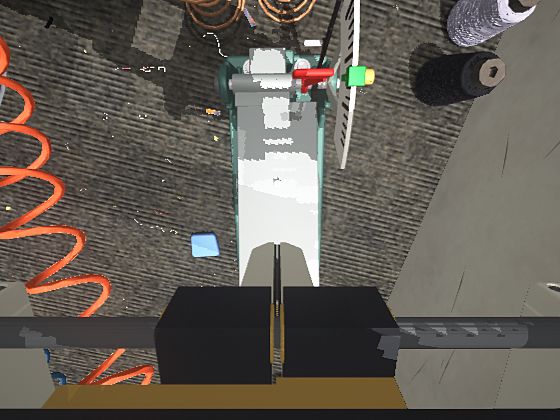

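The tab at (314,70) is level with the clip at (357,76). The hand reads 0.354 and the clip 0.357. The plate is up and the arm is clear, so I'll hand in.

```bash
python3 -c "
from bench import workorder;print(workorder.close_job())"
```

```text
the job is handed in; nothing more can be done
None
```

I handed the job in with the red hand at the green clip (last picture: 0.354 rad against 0.357 rad, about 0.5 mm apart), the plate back up and the arm clear; handing in returned no verdict.

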